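# Put the mixed-up cups back on their own saucers

### The job

The three cups are standing on each other's saucers: set each cup upright in the middle of the saucer of its own size (small on small, medium on medium, large on large). First park one cup on the empty round wooden bat to free a saucer, then move the cups across one at a time, so that the bat is empty again at the end. Set the cups down without dropping or tipping them, and leave the saucers, the bat, the glaze jar, the clay pot and the brush where they are.

Things in the scene. Friction and masses are not known exactly. Their poses are not given: they have to be found in the camera images.
- small_cup: the small of three loose unglazed cream-coloured cups, open at the top, straight round wall of 44 mm outer diameter (from 10 mm above its foot up to the rim), wall 4 mm thick, 50 mm high, with a loop handle on its +y side reaching 21 mm out from the wall, from 8 to 44 mm up; origin: centre of the underside, z up along the cup's axis
- medium_cup: the medium of three loose unglazed cream-coloured cups, open at the top, straight round wall of 53 mm outer diameter (from 10 mm above its foot up to the rim), wall 4 mm thick, 62 mm high, with a loop handle on its +y side reaching 21 mm out from the wall, from 11 to 54 mm up; origin: centre of the underside, z up along the cup's axis
- large_cup: the large of three loose unglazed cream-coloured cups, open at the top, straight round wall of 62 mm outer diameter (from 10 mm above its foot up to the rim), wall 4 mm thick, 74 mm high, with a loop handle on its +y side reaching 21 mm out from the wall, from 14 to 63 mm up; origin: centre of the underside, z up along the cup's axis
- small_saucer: the small of three loose unglazed cream-coloured round saucers, 100 mm across the rim, 12 mm high at the rim; its flat floor is at least 72 mm across and lies 6 mm above the underside, where a cup stands; lies on the table, origin: centre of the underside, z up. At the start each saucer carries a cup of the wrong size
- medium_saucer: the medium of three loose unglazed cream-coloured round saucers, 122 mm across the rim, 12 mm high at the rim; its flat floor is at least 94 mm across and lies 6 mm above the underside, where a cup stands; lies on the table, origin: centre of the underside, z up. At the start each saucer carries a cup of the wrong size
- large_saucer: the large of three loose unglazed cream-coloured round saucers, 144 mm across the rim, 12 mm high at the rim; its flat floor is at least 116 mm across and lies 6 mm above the underside, where a cup stands; lies on the table, origin: centre of the underside, z up. At the start each saucer carries a cup of the wrong size
- bat: round flat wooden board (potter's bat), dark brown, 130 mm in diameter, 12 mm thick, loose, empty at the start: the parking spot; lies on the table, origin: centre of the underside, z up
- glaze_jar: bystander: closed white glaze jar with a red cap, 66 mm in diameter, 75 mm high, standing among the saucers; origin: centre of the underside
- slab_pot: bystander: square grey open clay pot, 85 by 85 mm, 65 mm high, to the robot's right; origin: centre of the underside
- glaze_brush: bystander: brush lying flat on the table along its own x, 200 mm long, 42 mm wide, 20 mm high, origin at the underside midway along it, to the robot's left
Mind the look-alikes: they are no part of the job. Leave any pink or turquoise look-alike of the bat alone.

How it is judged:
By the outcome, as a careful person would: the job done as asked, in the order asked, and still so for the second after the job is handed in, with the robot touching nothing.
It also fails if it takes over 125 s, if anything falls off the work surface, if the arm or the gripper's body presses on something with over 40 N, if the wrist force passes 120 N, or if a joint passes its speed limit or range.

### The arm

A 6-joint arm with a two-finger parallel gripper is mounted at the origin on the work surface. World frame = base frame: x ahead of the robot, y to its left, z up, the work surface at z = 0. Lengths are in m, angles in degrees, forces in N, time in s.
With the tool pointing down it reaches from about 0.375 to 0.9 m from the base axis. Payload 3.1 kg.
Tool frame: the origin (TCP) lies at the very end of the fingers, on their centre line; the grasp point (between the pads) lies 19 mm behind it; z points along the fingers, y is the line along which they close (so a half turn about z gives the same grasp; the last joint's range is limited). The gripper opens to 87 mm and grips with 3 to 60 N. Pads are 19 mm wide; open, the fingers measure 117 mm over their backs; the gripper's body (75 mm by 190 mm) begins 51 mm behind the grasp point.
Start: joints at [-73.711, 30.224, 82.088, -0, 67.689, -10.227], TCP at [0.279, -0.559, 0.223] pointing down, gripper open.
Joint ranges: [-176.69, 176.69], [-43.24, 126.21], [12.49, 139.97], [-82, 262], [0, 151.66], [-163.58, 163.58]. Speed limits (degrees/s): [159.86, 159.86, 180, 180, 180, 180].

### API

Orientations are given as a 3x3 rotation matrix whose columns are the frame's x, y, z axes.
In Python, from rig import bot, imaging gives the robot as it stands.
- The arm moves only by the tool drive_tool, never from a script. Its argument "deltas" is text: rows parted by semicolons, each of 5 numbers parted by spaces: the finger opening in mm, from 0 to 87, then the shift along the world's x, y, z in mm, then the turn about the world's z in rad. In form: jaw dx dy dz twist; .... A call has 1 to 12 rows; each row is the pose to reach, as a shift and turn from the pose commanded when the call began; what a row does not reach only later rows make up. A row lasts 1/10 s, in which the tool goes at most 50 mm and 8.59 degrees, less where a joint would pass 70% of its speed; a pose out of reach is approached as far as the arm can. A call with a gripper value outside its range is refused whole. The fingers move at their own pace and stop on an object; the grip force is fixed at half the most. Time passes only in rows, so rows that repeat a pose let the fingers close. It gives the time, the measured TCP pose, the force, the opening and the grip force at its end, in the units of the state.
- bot.read_state(): the state, without advancing time (a new reading comes with each control period).
- imaging.capture(name): name is "scene" or "top" or "wrist"; returns the picture (420x560x3 uint8, red, green, blue); there is no depth.
- imaging.camera_model(name): a dict with "fx", "fy", "cx", "cy" (pixels), "T" (4x4, takes a point from camera to world coordinates). Camera axes: x right, y down, z forward; pixel columns grow to the right and rows downward; lengths in m; the calibration is good to about 2 mm. A picture is of the moment at which its call begins: read the wrist's pose just before it. camera_model takes no time and is no camera call; for the wrist camera it gives the pose at the moment of the call.
- bot.hand_in(): hands the job in; it is judged then, once.
The state is a dict: "time_s": time; "joint_positions": joint angles; "qvel": joint speeds; "tau": joint torques, N m; "position": TCP position; "tcp_rot": TCP orientation; "force": force on the tool from outside, world axes, zero at the start; "moment": the same for the moment, N m; "opening": opening from 0.0 (shut) to 1.0 (fully open); "grasp_force": force on a finger pad.
Only numpy, scipy, OpenCV 4.12 (cv2) and the standard library are available. Lean on these libraries where they do the work, as an engineer would, in place of code of your own. Each camera call takes 0.05 s, during which the arm holds its last target. There are 200 camera calls.

## Working session

There is one attempt and no reset: what is moved stays moved. The work goes in short steps, Python scripts to look and compute and a tool call to move; the robot and the scene stay as the last step left them, time stands still between calls to the robot, and variables do not carry over. Pictures are saved under pics/ and viewed, at most 14 in all, crops included, and the job is handed in when it is done.

Besides the shell and the picture viewer there is one more tool, called after "Emit:" as name(argument=value, ...) on one line, values as JSON. drive_tool: Moves the arm, as the interface text tells. Its arguments: {"type":"object","properties":{"deltas":{"type":"string"}},"required":["deltas"]}

```bash
mkdir -p pics; ls; python3 - <<'E'
from rig import bot, imaging
import cv2
for n in ("top","scene"):
    im=imaging.capture(n); cv2.imwrite(f"pics/{n}0.png",im[:,:,::-1])
    m=imaging.camera_model(n); print(n,m)
s=bot.read_state();print(s)
E
```

```text
pics
top {'fx': 445.8391451533366, 'fy': 445.8391451533366, 'cx': 275.87381024812913, 'cy': 210.16662654267972, 'T': array([[ 0.00866075, -0.9946894 ,  0.10255721,  0.47701339],
       [-0.9999333 , -0.00939848, -0.00671227,  0.00229736],
       [ 0.00764051, -0.10249223, -0.99470446,  1.55271909],
       [ 0.        ,  0.        ,  0.        ,  1.        ]])}
scene {'fx': 380.5914657135537, 'fy': 380.5914657135537, 'cx': 275.6224529127635, 'cy': 211.85183966663715, 'T': array([[-0.70223113,  0.56099272, -0.43835899,  1.10824554],
       [ 0.71194648,  0.55498503, -0.43026019,  0.47077277],
       [ 0.00190984, -0.61423024, -0.78912456,  0.92701192],
       [ 0.        ,  0.        ,  0.        ,  1.        ]])}
{'time_s': 0.1, 'joint_positions': array([-7.37110379e+01,  3.02738131e+01,  8.21500434e+01,  2.53258878e-03,
        6.76889048e+01, -1.02275991e+01]), 'qvel': array([ 0.02553539, -0.1333466 , -0.17613481,  0.04637356, -0.07026794,
        0.00588035]), 'tau': array([-1.11399924e-03, -4.40985954e+01, -1.77149981e+01,  6.33974117e-02,
        5.34055266e-02, -4.06479364e-05]), 'position': array([ 0.27888088, -0.55858856,  0.22166208]), 'tcp_rot': array([[ 8.94812962e-01,  4.46440925e-01, -5.12752093e-04],
       [ 4.46441050e-01, -8.94811029e-01,  1.90052536e-03],
       [ 3.89656072e-04, -1.92952831e-03, -9.99998063e-01]]), 'force': array([-0.51637426,  0.89895327, -0.48010672]), 'moment': array([-0.02148203, -0.01975874, -0.0121501 ]), 'grasp_force': 0.0, 'opening': 0.9987566830524693}
```

View pics/top0.png

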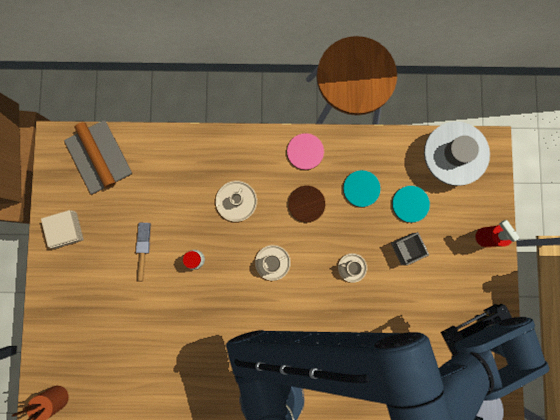

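View pics/scene0.png

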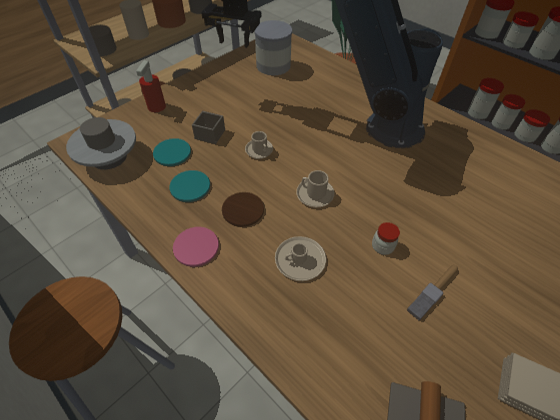

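The top view shows the bat candidates: dark brown (306,204), pink (305,151), turquoise (361,188) and (411,204). I take the dark brown one. The saucers are at (236,201) large, (272,263) medium and (351,268) small. The jar is at (193,260), the pot at (410,249) and the brush at (143,250). Next I check in a close crop and measure.

```bash
cat > h.py <<'E'
import numpy as np, cv2
from rig import bot, imaging
def ray(m,u,v,z):
    d=m["T"][:3,:3]@np.array([(u-m["cx"])/m["fx"],(v-m["cy"])/m["fy"],1]); o=m["T"][:3,3]
    return (o+d*(z-o[2])/d[2])[:2]
def proj(m,p):
    c=m["T"][:3,:3].T@(np.array(p)-m["T"][:3,3]); return np.array([m["cx"]+m["fx"]*c[0]/c[2],m["cy"]+m["fy"]*c[1]/c[2]])
def rect(im,m,x0,x1,y0,y1,z,s=0.0005):
    """metric view of plane z: +x up, +y left; s m per pixel"""
    W,H=int(round((y1-y0)/s)),int(round((x1-x0)/s))
    src=np.float32([proj(m,(x,y,z)) for x,y in((x1,y1),(x1,y0),(x0,y0),(x0,y1))])
    P=cv2.getPerspectiveTransform(src,np.float32([[0,0],[W,0],[W,H],[0,H]]))
    return cv2.warpPerspective(im,P,(W,H),flags=cv2.INTER_CUBIC)
E
python3 - <<'E'
from h import *
im=cv2.imread("pics/top0.png"); m=imaging.camera_model("top")
for n,u,v,z in(("bat",306,204,.012),("L",236,201,.012),("M",272,263,.012),("S",351,268,.012),("jar",193,260,.075),("pot",410,249,.065),("brush",143,250,.01)): print(n,ray(m,u,v,z).round(3))
r=rect(im,m,.22,.62,-.34,.24,.012,.001)
cv2.imwrite("pics/r0.png",cv2.resize(r,None,fx=1.37,fy=1.37))
cv2.imwrite("pics/crop.png",cv2.resize(im[165:295,180:380],None,fx=4,fy=4,interpolation=2))
E
```

```text
bat [ 0.658 -0.113]
L [0.667 0.131]
M [0.453 0.004]
S [ 0.439 -0.268]
jar [0.462 0.264]
pot [ 0.505 -0.456]
brush [0.494 0.448]
```

View pics/crop.png

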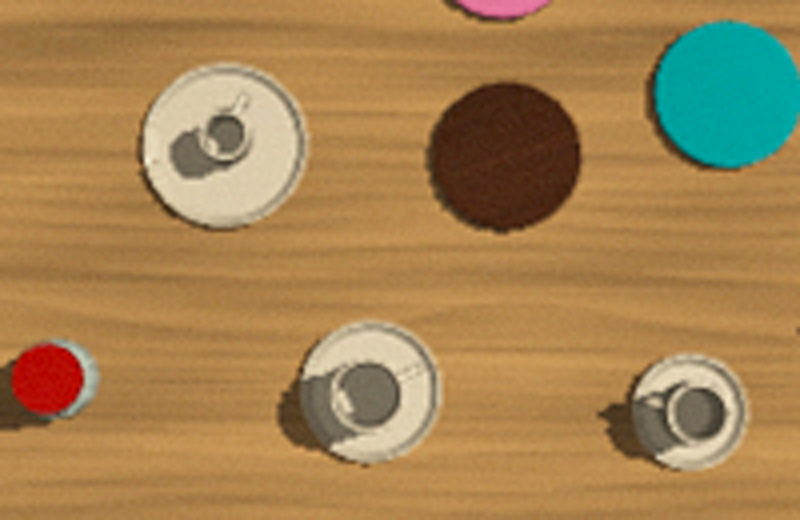

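The crop confirms dark brown (505,156) as the bat. The small cup (225,135) is on the large saucer, the large cup (366,395) is on the medium saucer, and the medium cup (696,412) is on the small saucer. The handles point up-right, right and left in that order. Now I move above the small cup.

Emit:
drive_tool(deltas="87 190 340 90 -0.5; 87 190 340 90 -0.5; 87 190 340 90 -0.5; 87 190 340 90 -0.5; 87 190 340 90 -0.5; 87 190 340 90 -0.5; 87 190 340 90 -0.5; 87 190 340 90 -0.5; 87 190 340 90 -0.5; 87 190 340 90 -0.5; 87 190 340 90 -0.5; 87 190 340 90 -0.5")

```text
time_s: 1.3
position: [0.4682, -0.2204, 0.3119]
tcp_rot: [[0.999, -0.039, -0.001], [-0.039, -0.999, 0.001], [-0.001, -0.0, -1.0]]
force: [0.3, 0.8, -0.4]
opening: 0.996
grasp_force: 0.0
```

Emit:
drive_tool(deltas="87 190 350 0 -0.4; 87 190 350 0 -0.4; 87 190 350 0 -0.4; 87 190 350 0 -0.4; 87 190 350 0 -0.4; 87 190 350 0 -0.4; 87 190 350 0 -0.4; 87 190 350 0 -0.4; 87 190 350 0 -0.4; 87 190 350 0 -0.4; 87 190 350 0 -0.4; 87 190 350 0 -0.4")

```text
time_s: 2.5
position: [0.6585, 0.1284, 0.3124]
tcp_rot: [[0.905, -0.426, -0.001], [-0.426, -0.905, -0.001], [-0.001, 0.001, -1.0]]
force: [0.3, -0.3, -0.3]
opening: 1.001
grasp_force: 0.0
```

```bash
python3 - <<'E'
from h import *
m=imaging.camera_model("wrist"); im=imaging.capture("wrist")[:,:,::-1]
cv2.imwrite("pics/w0.png",im); np.save("w0.npy",m)
p=bot.read_state()["position"]; print(p.round(4),m["T"].round(3),m["fx"])
for a in((.667,.131,.012),(.659,-.113,.012),(.453,.004,.012)): print(proj(m,a))
E
```

```text
[0.6586 0.1285 0.3127] [[-0.426 -0.865 -0.265  0.733]
 [-0.905  0.408  0.124  0.094]
 [ 0.001  0.292 -0.956  0.475]
 [ 0.     0.     0.     1.   ]] 318.21857401574135
[272.85816627 163.39979524]
[435.89406864  93.09915969]
[402.90889677 250.76177634]
```

View pics/w0.png

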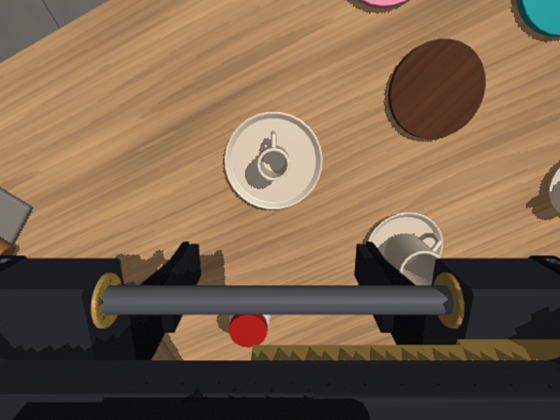

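The wrist view shows the small cup at (273,163) on the large saucer (272,161), with its handle pointing up at (274,138). The bat is at (437,90). I now refine the centres with a circle-edge fit.

```bash
cat >> h.py <<'E'
def fit(im,m,x,y,z,R,rng=.014,s=.0005):
    """centre of the level circle R at height z: strongest mean radial edge (median-like, clipped) near x,y"""
    h=R+rng+.006; r=rect(im,m,x-h,x+h,y-h,y+h,z,s)
    g=cv2.GaussianBlur(cv2.cvtColor(r,cv2.COLOR_BGR2GRAY).astype(np.float32),(0,0),2)
    gx,gy=cv2.Sobel(g,5,1,0),cv2.Sobel(g,5,0,1)
    a=np.linspace(0,2*np.pi,120,endpoint=False); best=(-1,)
    k=int(rng/s); c=r.shape[0]/2
    for dr in range(-k,k+1):
        for dc in range(-k,k+1):
            u=(c+dc+R/s*np.cos(a)).astype(int); v=(c+dr+R/s*np.sin(a)).astype(int)
            e=gx[v,u]*np.cos(a)+gy[v,u]*np.sin(a)
            sc=np.minimum(np.abs(e),60).mean()
            if sc>best[0]: best=(sc,x-dr*s,y-dc*s)
    return np.round(best,4)
E
python3 - <<'E'
from h import *
w=cv2.imread("pics/w0.png"); mw=np.load("w0.npy",allow_pickle=True).item()
t=cv2.imread("pics/top0.png"); mt=imaging.camera_model("top")
for n,x,y,z,R in(("Lsauc",.667,.131,.012,.072),("bat",.658,-.113,.012,.065),("Msauc",.453,.004,.012,.061),("Ssauc",.439,-.268,.012,.05),("Scup",.667,.13,.056,.022),("Lcup",.453,.004,.08,.031),("Mcup",.436,-.27,.068,.0265)):
    print(n,"top",fit(t,mt,x,y,z,R),"wrist",fit(w,mw,x,y,z,R) if n in("Lsauc","bat","Scup") else "")
E
```

```text
Lsauc top [45.0118  0.668   0.13  ] wrist [58.6819  0.6685  0.1295]
bat top [51.6042  0.6595 -0.112 ] wrist [57.888  0.662 -0.114]
Msauc top [3.24735e+01 4.56000e-01 1.50000e-03] wrist 
Ssauc top [34.9889  0.4405 -0.273 ] wrist 
Scup top [46.0725  0.665   0.1265] wrist [44.9602  0.677   0.1265]
Lcup top [3.89093e+01 4.54000e-01 7.50000e-03] wrist 
Mcup top [47.3553  0.4335 -0.2705] wrist
```

```bash
python3 - <<'E'
from h import *
w=cv2.imread("pics/w0.png"); mw=np.load("w0.npy",allow_pickle=True).item(); mt=imaging.camera_model("top")
print(ray(mw,273,164,.056),ray(mw,273,133,.04),ray(mt,236.1,199,.056))
c=cv2.resize(w[100:220,215:335],None,fx=5,fy=5,interpolation=2)
for q,col in(((.677,.1265),(0,0,255)),((.665,.1265),(255,0,0))):
    for a in np.linspace(0,6.28,60):
        u,v=(proj(mw,(q[0]+.022*np.cos(a),q[1]+.022*np.sin(a),.056))-[215,100])*5+2
        cv2.circle(c,(int(u),int(v)),1,col,-1)
cv2.imwrite("pics/c1.png",c)
E
```

```text
[0.67243994 0.12762086] [0.70766355 0.11105316] [0.6680161  0.12701397]
```

View pics/c1.png

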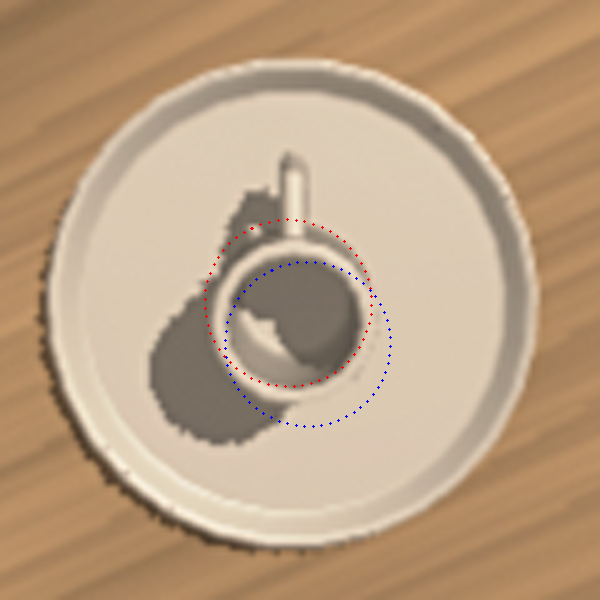

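The rim centre reads (273,164), which gives a cup position of about (0.671, 0.127). The jaws are already square to the handle, so I descend.

Emit:
drive_tool(deltas="87 12 -2 -40 0; 87 12 -2 -80 0; 87 12 -2 -120 0; 87 12 -2 -155 0; 87 12 -2 -185 0; 87 12 -2 -205 0; 87 12 -2 -215 0; 87 12 -2 -220 0; 87 12 -2 -220 0; 87 12 -2 -220 0")

```text
time_s: 3.55
position: [0.672, 0.1286, 0.094]
tcp_rot: [[0.906, -0.424, 0.003], [-0.424, -0.906, 0.0], [0.002, -0.001, -1.0]]
force: [-0.4, -0.3, 0.7]
opening: 1.003
grasp_force: 0.0
```

```bash
python3 - <<'E'
from h import *
m=imaging.camera_model("wrist"); im=imaging.capture("wrist")[:,:,::-1]
cv2.imwrite("pics/w1.png",im); np.save("w1.npy",m)
s=bot.read_state();print(s["position"].round(4), proj(m,s["position"]), proj(m,(.671,.1275,.056)))
E
```

```text
[0.6721 0.1287 0.0942] [276.94567401 261.46966049] [279.33176973 236.6334673 ]
```

View pics/w1.png

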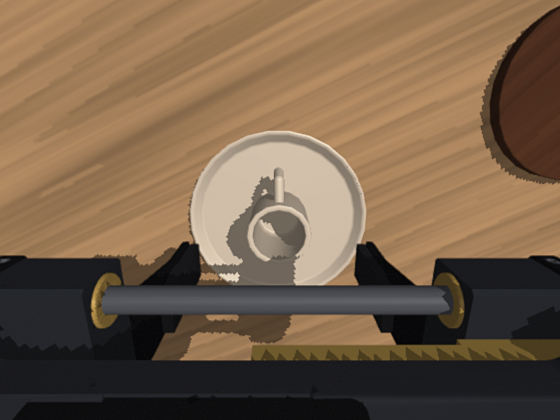

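The small cup's rim centre is at (279,233), about 2 mm forward of the TCP along tool x. I descend, grip and lift.

Emit:
drive_tool(deltas="87 2 -2 -25 0; 87 2 -2 -45 0; 87 2 -2 -60 0; 87 2 -2 -68 0; 87 2 -2 -70 0; 87 2 -2 -70 0; 60 2 -2 -70 0; 50 2 -2 -70 0; 40 2 -2 -70 0; 30 2 -2 -70 0; 30 2 -2 -70 0; 30 2 -2 -70 0")

```text
time_s: 4.8
position: [0.673, 0.1268, 0.0226]
tcp_rot: [[0.906, -0.423, 0.0], [-0.423, -0.906, 0.0], [-0.0, -0.0, -1.0]]
force: [-0.1, -0.1, -0.8]
opening: 0.536
grasp_force: 0.0
```

Emit:
drive_tool(deltas="30 0 0 0 0; 30 0 0 2 0; 30 0 0 5 0; 30 0 0 10 0; 30 0 0 18 0; 30 0 0 30 0; 30 0 0 45 0; 30 0 0 60 0; 30 0 0 70 0; 30 0 0 75 0; 30 0 0 75 0")

```text
time_s: 5.9
position: [0.6737, 0.1268, 0.0989]
tcp_rot: [[0.906, -0.423, 0.002], [-0.423, -0.906, 0.0], [0.002, -0.001, -1.0]]
force: [0.8, -0.3, -1.6]
opening: 0.488
grasp_force: 30.0
```

```bash
python3 - <<'E'
from h import *
m=imaging.camera_model("wrist"); im=imaging.capture("wrist")[:,:,::-1]
cv2.imwrite("pics/w2.png",im); np.save("w2.npy",m)
s=bot.read_state();print(s["position"].round(4),s["opening"],s["grasp_force"],[fit(im,m,x,y,.012,R) for x,y,R in((.668,.13,.072),(.661,-.113,.065))])
E
```

```text
[0.6731 0.1268 0.0979] 0.4877314323735565 30.035774727298303 [array([43.1835,  0.668 ,  0.1295]), array([25.1745,  0.662 , -0.1045])]
```

View pics/w2.png

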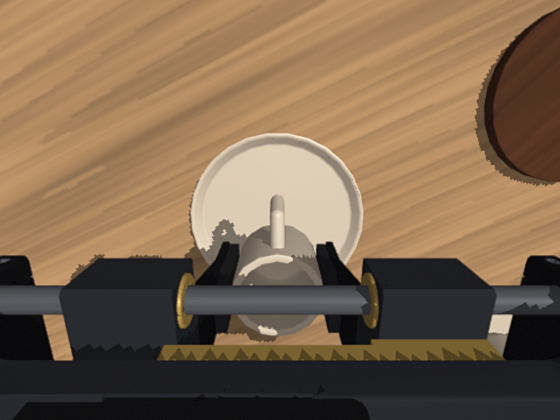

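The cup is held, with 30 N grip and the handle upright at (278,215). I carry it to the bat.

Emit:
drive_tool(deltas="30 -1 -10 0 0; 30 -2 -30 0 0; 30 -3 -55 0 0; 30 -4 -85 0 0; 30 -6 -115 0 0; 30 -7 -145 0 0; 30 -8 -175 0 0; 30 -10 -200 0 0; 30 -11 -220 0 0; 30 -12 -233 0 0; 30 -12 -239 0 0; 30 -12 -240 0 0")

```text
time_s: 7.15
position: [0.6609, -0.1137, 0.0974]
tcp_rot: [[0.906, -0.424, -0.0], [-0.424, -0.906, 0.0], [-0.0, -0.0, -1.0]]
force: [0.5, 0.3, -0.8]
opening: 0.488
grasp_force: 30.0
```

Emit:
drive_tool(deltas="30 0 0 -5 0; 30 0 0 -18 0; 30 0 0 -33 0; 30 0 0 -46 0; 30 0 0 -55 0; 30 0 0 -60 0; 30 0 0 -63 0; 30 0 0 -65 0; 30 0 0 -66 0; 30 0 0 -67 0; 30 0 0 -67 0")

```text
time_s: 8.25
position: [0.6612, -0.1133, 0.0309]
tcp_rot: [[0.906, -0.423, 0.001], [-0.423, -0.906, -0.0], [0.001, -0.0, -1.0]]
force: [-0.1, -0.8, -0.2]
opening: 0.489
grasp_force: 30.0
```

```bash
python3 - <<'E'
from h import *
m=imaging.camera_model("wrist"); im=imaging.capture("wrist")[:,:,::-1]
s=bot.read_state();print(s["position"].round(4),s["force"].round(1),[fit(im,m,x,y,.012,R) for x,y,R in((.661,-.113,.065),)])
E
```

```text
[ 0.6613 -0.1133  0.0309] [ 0.2  0.6 -0.3] [array([45.205 ,  0.6615, -0.1155])]
```

Emit:
drive_tool(deltas="30 0 0 -1 0; 30 0 0 -1.5 0; 30 0 0 -2 0; 30 0 0 -2.3 0; 30 0 0 -2.3 0; 30 0 0 -2.3 0")

```text
time_s: 8.9
position: [0.6611, -0.1132, 0.0286]
tcp_rot: [[0.906, -0.423, 0.0], [-0.423, -0.906, -0.0], [0.0, 0.0, -1.0]]
force: [-1.2, 0.1, 2.3]
opening: 0.492
grasp_force: 30.0
```

Contact force is 2.3 N. I release and rise.

Emit:
drive_tool(deltas="44 0 0 -0.3 0; 48 0 0 -0.3 0; 56 0 0 0 0; 70 0 0 0 0; 87 0 0 0 0; 87 0 0 0 0; 87 0 0 10 0; 87 0 0 30 0; 87 0 0 60 0; 87 0 0 100 0; 87 0 0 140 0; 87 0 0 180 0")

```text
time_s: 10.1
position: [0.6609, -0.1132, 0.2106]
tcp_rot: [[0.906, -0.423, 0.001], [-0.423, -0.906, -0.0], [0.001, -0.0, -1.0]]
force: [0.7, 0.1, 0.2]
opening: 0.994
grasp_force: 0.0
```

```bash
python3 - <<'E'
from h import *
s=bot.read_state();m=imaging.camera_model("wrist"); im=imaging.capture("wrist")[:,:,::-1]
print(s["position"].round(4)); np.save("w3.npy",m)
mt=imaging.camera_model("top");t=imaging.capture("top")[:,:,::-1]
cv2.imwrite("pics/t3.png",t);cv2.imwrite("pics/w3.png",im)
both=np.hstack([cv2.resize(im,(400,300)),cv2.resize(t[165:295,180:380],(400,260)) if 0 else cv2.copyMakeBorder(cv2.resize(t[165:295,180:380],(400,260),interpolation=2),0,40,0,0,0)])
cv2.imwrite("pics/b3.png",both)
E
```

```text
[ 0.6609 -0.1132  0.2106]
```

View pics/b3.png

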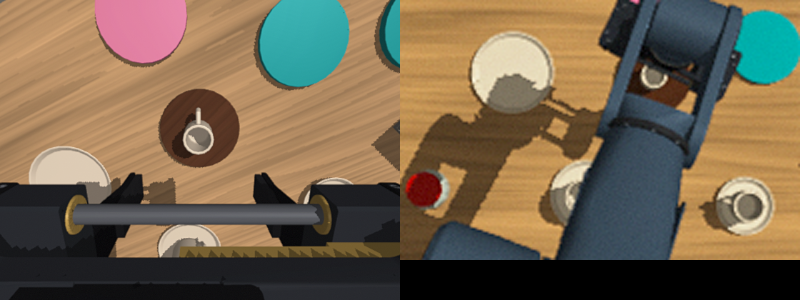

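The small cup stands upright mid-bat at (198,135) in the left half, and the large saucer is empty. Next I go above the large cup.

Emit:
drive_tool(deltas="87 -207 119 20 -0.35; 87 -207 119 20 -0.35; 87 -207 119 20 -0.35; 87 -207 119 20 -0.35; 87 -207 119 20 -0.35; 87 -207 119 20 -0.35; 87 -207 119 20 -0.35; 87 -207 119 20 -0.35; 87 -207 119 20 -0.35; 87 -207 119 20 -0.35")

```text
time_s: 11.2
position: [0.4551, 0.0052, 0.228]
tcp_rot: [[0.705, -0.709, 0.0], [-0.709, -0.705, -0.0], [0.0, -0.0, -1.0]]
force: [0.7, 0.1, 0.7]
opening: 1.001
grasp_force: 0.0
```

```bash
python3 - <<'E'
from h import *
m=imaging.camera_model("wrist"); im=imaging.capture("wrist")[:,:,::-1]
s=bot.read_state();print(s["position"].round(4),s["joint_positions"].round(1)); np.save("w4.npy",m)
cv2.imwrite("pics/w4.png",im)
print(proj(m,(.454,.0055,.08)),[fit(im,m,.455,.003,.012,.061), fit(im,m,.454,.006,.08,.031)])
E
```

```text
[0.4548 0.0053 0.228 ] [-13.5  16.7 105.2   0.   58.1 121.7]
[278.20440337 195.36477771] [array([53.4128,  0.4565,  0.    ]), array([4.56453e+01, 4.53000e-01, 3.50000e-03])]
```

View pics/w4.png

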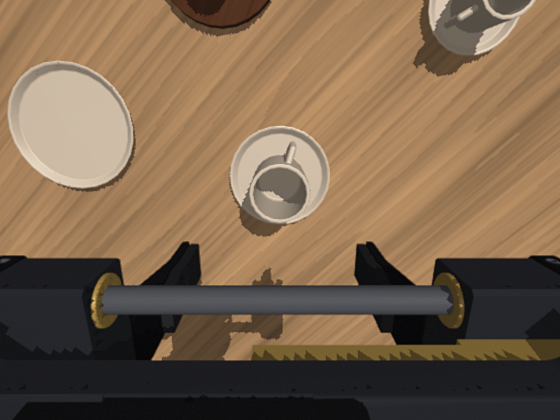

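The large cup's rim centre is (278,194), so it is at (0.455, 0.005), and the handle is clear of the finger path. I descend and grip.

Emit:
drive_tool(deltas="87 0 0 -30 0; 87 0 0 -65 0; 87 0 0 -100 0; 87 0 0 -130 0; 87 0 0 -155 0; 87 0 0 -172 0; 87 0 0 -184 0; 87 0 0 -190 0; 87 0 0 -192 0; 87 0 0 -192 0; 75 0 0 -192 0; 70 0 0 -192 0")

```text
time_s: 12.45
position: [0.4545, 0.0057, 0.0368]
tcp_rot: [[0.706, -0.708, 0.001], [-0.708, -0.706, -0.0], [0.001, -0.001, -1.0]]
force: [-0.0, -0.3, 0.0]
opening: 0.897
grasp_force: 0.0
```

Emit:
drive_tool(deltas="64 0 0 0 0; 60 0 0 0 0; 50 0 0 0 0; 45 0 0 0 0; 45 0 0 0 0; 45 0 0 0 0")

```text
time_s: 13.05
position: [0.4539, 0.0057, 0.0366]
tcp_rot: [[0.706, -0.708, -0.0], [-0.708, -0.706, -0.0], [0.0, 0.0, -1.0]]
force: [-2.4, -0.6, 6.2]
opening: 0.716
grasp_force: 30.0
```

Emit:
drive_tool(deltas="45 0 0 1 0; 45 0 0 2 0; 45 0 0 5 0; 45 0 0 10 0; 45 0 0 18 0; 45 0 0 30 0; 45 0 0 45 0; 45 0 0 60 0; 45 0 0 70 0; 45 0 0 75 0; 45 0 0 75 0; 45 0 0 75 0")

```text
time_s: 14.25
position: [0.4538, 0.0058, 0.1111]
tcp_rot: [[0.706, -0.708, -0.0], [-0.708, -0.706, 0.0], [-0.0, 0.0, -1.0]]
force: [-0.6, 0.2, -0.8]
opening: 0.719
grasp_force: 30.0
```

```bash
python3 - <<'E'
from h import *
m=imaging.camera_model("wrist"); im=imaging.capture("wrist")[:,:,::-1]
cv2.imwrite("pics/w5.png",im)
s=bot.read_state();print(s["position"].round(4),[fit(im,m,x,y,.012,R) for x,y,R in((.456,.0,.061),)])
E
```

```text
[0.4536 0.0059 0.1108] [array([4.62852e+01, 4.56000e-01, 5.00000e-04])]
```

Emit:
drive_tool(deltas="45 8 5 0 0; 45 25 15 0 0; 45 48 28 0 0; 45 75 44 0 0; 45 102 60 0 0; 45 129 76 0 0; 45 155 91 0 0; 45 178 104 0 0; 45 196 115 0 0; 45 207 121 0 0; 45 212 124 0 0; 45 213 125 0 0")

```text
time_s: 15.5
position: [0.6671, 0.1313, 0.1102]
tcp_rot: [[0.706, -0.708, -0.001], [-0.708, -0.706, -0.0], [-0.001, 0.001, -1.0]]
force: [-0.6, 0.8, -1.5]
opening: 0.716
grasp_force: 30.0
```

Emit:
drive_tool(deltas="45 0 0 -5 0; 45 0 0 -18 0; 45 0 0 -33 0; 45 0 0 -46 0; 45 0 0 -56 0; 45 0 0 -63 0; 45 0 0 -68 0; 45 0 0 -70 0; 45 0 0 -71 0; 45 0 0 -72 0; 45 0 0 -72 0")

```text
time_s: 16.6
position: [0.6673, 0.1308, 0.0397]
tcp_rot: [[0.706, -0.708, 0.001], [-0.708, -0.706, 0.0], [0.001, -0.001, -1.0]]
force: [0.0, 0.1, -1.9]
opening: 0.716
grasp_force: 30.0
```

```bash
python3 - <<'E'
from h import *
m=imaging.camera_model("wrist"); im=imaging.capture("wrist")[:,:,::-1]
cv2.imwrite("pics/w6.png",im)
s=bot.read_state();print(s["position"].round(4),s["force"].round(1),fit(im,m,.668,.13,.012,.072))
E
```

```text
[0.6673 0.1308 0.0397] [ 0.1 -0.4 -1.1] [39.3827  0.668   0.13  ]
```

View pics/w6.png

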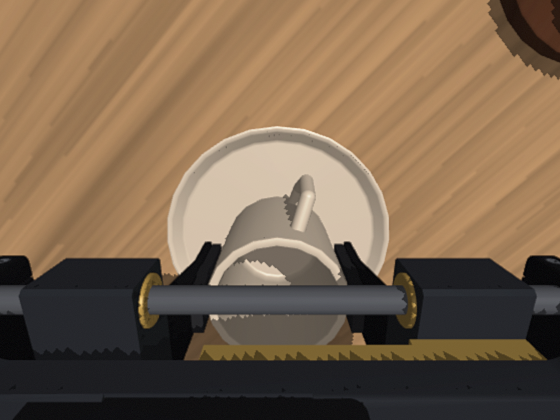

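The large cup is held level above the middle of the large saucer. I lower the last 3 mm, release and rise.

Emit:
drive_tool(deltas="45 0 0 -1 0; 45 0 0 -2 0; 45 0 0 -2.5 0; 45 0 0 -3 0; 45 0 0 -3.2 0; 45 0 0 -3.2 0; 45 0 0 -3.2 0")

```text
time_s: 17.35
position: [0.667, 0.1308, 0.0366]
tcp_rot: [[0.706, -0.708, 0.0], [-0.708, -0.706, -0.0], [0.0, -0.0, -1.0]]
force: [-1.9, -0.3, 4.8]
opening: 0.715
grasp_force: 30.0
```

Emit:
drive_tool(deltas="64 0 0 0 0; 68 0 0 0 0; 75 0 0 0 0; 87 0 0 0 0; 87 0 0 0 0; 87 0 0 10 0; 87 0 0 30 0; 87 0 0 60 0; 87 0 0 100 0; 87 0 0 140 0; 87 0 0 180 0; 87 0 0 190 0")

```text
time_s: 18.55
position: [0.6703, 0.131, 0.233]
tcp_rot: [[0.706, -0.708, 0.012], [-0.708, -0.706, 0.0], [0.008, -0.009, -1.0]]
force: [0.3, 0.3, 1.0]
opening: 1.005
grasp_force: 0.0
```

Emit:
drive_tool(deltas="87 -234 -401 0 1.8; 87 -234 -401 0 1.8; 87 -234 -401 0 1.8; 87 -234 -401 0 1.8; 87 -234 -401 0 1.8; 87 -234 -401 0 1.8; 87 -234 -401 0 1.8; 87 -234 -401 0 1.8; 87 -234 -401 0 1.8; 87 -234 -401 0 1.8; 87 -234 -401 0 1.8; 87 -234 -401 0 1.8")

```text
time_s: 19.75
position: [0.4318, -0.2717, 0.2259]
tcp_rot: [[0.613, 0.79, -0.0], [0.79, -0.613, 0.0], [-0.0, -0.0, -1.0]]
force: [0.3, -0.1, -0.5]
opening: 1.0
grasp_force: 0.0
```

Emit:
drive_tool(deltas="87 0 0 0 0; 87 0 0 0 0; 87 0 0 0 0")

```text
time_s: 20.05
position: [0.4331, -0.2698, 0.226]
tcp_rot: [[0.616, 0.788, -0.0], [0.788, -0.616, 0.0], [0.0, -0.0, -1.0]]
force: [0.2, 0.4, 0.2]
opening: 1.001
grasp_force: 0.0
```

```bash
python3 - <<'E'
from h import *
m=imaging.camera_model("wrist"); im=imaging.capture("wrist")[:,:,::-1]
s=bot.read_state();print(s["position"].round(4),s["tcp_rot"].round(2),s["joint_positions"].round(1)); np.save("w7.npy",m)
cv2.imwrite("pics/w7.png",im)
print(proj(m,(.4335,-.2705,.068)),[fit(im,m,.4405,-.273,.012,.05), fit(im,m,.4335,-.2705,.068,.0265),fit(im,m,.456,.0,.012,.061)])
E
```

```text
[ 0.4332 -0.2698  0.226 ] [[ 0.62  0.79 -0.  ]
 [ 0.79 -0.62  0.  ]
 [ 0.   -0.   -1.  ]] [-44.5  21.2  98.1  -0.   60.7  -6.5]
[276.63856237 191.26704408] [array([56.5061,  0.441 , -0.274 ]), array([47.3108,  0.442 , -0.272 ]), array([1.73422e+01, 4.57000e-01, 5.00000e-04])]
```

View pics/w7.png

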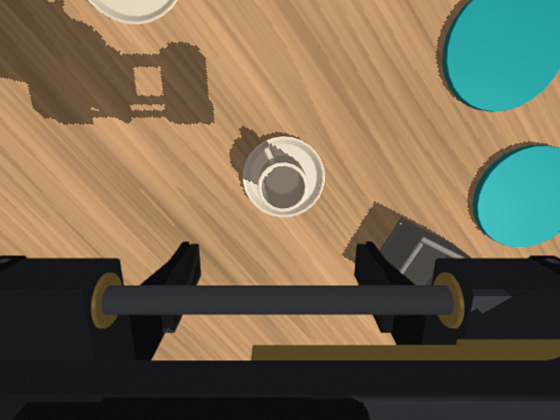

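The medium cup's rim centre is (283,187) and its handle tip is at (268,152), on the small saucer. I compute the position.

```bash
python3 - <<'E'
from h import *
m=np.load("w7.npy",allow_pickle=True).item(); print(ray(m,283,187,.068))
E
```

```text
[ 0.44148037 -0.27097805]
```

Emit:
drive_tool(deltas="87 8 -2 -30 0; 87 8 -2 -65 0; 87 8 -2 -100 0; 87 8 -2 -130 0; 87 8 -2 -155 0; 87 8 -2 -172 0; 87 8 -2 -186 0; 87 8 -2 -193 0; 87 8 -2 -196 0; 87 8 -2 -196 0; 75 8 -2 -196 0; 65 8 -2 -196 0")

```text
time_s: 21.3
position: [0.4415, -0.2726, 0.0308]
tcp_rot: [[0.615, 0.788, 0.001], [0.788, -0.615, -0.001], [-0.0, 0.002, -1.0]]
force: [0.3, -0.3, 0.5]
opening: 0.892
grasp_force: 0.0
```

Emit:
drive_tool(deltas="58 0 0 0 0; 54 0 0 0 0; 45 0 0 0 0; 38 0 0 0 0; 38 0 0 0 0; 38 0 0 0 0; 38 0 0 0 0")

```text
time_s: 22.0
position: [0.4408, -0.272, 0.0302]
tcp_rot: [[0.615, 0.788, -0.001], [0.788, -0.615, 0.0], [0.0, -0.001, -1.0]]
force: [-1.9, 1.6, 5.0]
opening: 0.607
grasp_force: 30.2
```

Emit:
drive_tool(deltas="38 0 0 1 0; 38 0 0 2 0; 38 0 0 5 0; 38 0 0 10 0; 38 0 0 18 0; 38 0 0 30 0; 38 0 0 45 0; 38 0 0 60 0; 38 0 0 70 0; 38 0 0 75 0; 38 0 0 75 0; 38 0 0 75 0")

```text
time_s: 23.2
position: [0.4409, -0.272, 0.1049]
tcp_rot: [[0.615, 0.788, -0.0], [0.788, -0.615, 0.0], [0.0, -0.0, -1.0]]
force: [0.7, 0.5, -1.7]
opening: 0.604
grasp_force: 30.1
```

```bash
python3 - <<'E'
from h import *
m=imaging.camera_model("wrist"); im=imaging.capture("wrist")[:,:,::-1]
cv2.imwrite("pics/w8.png",im)
s=bot.read_state();print(s["position"].round(4),[fit(im,m,x,y,.012,R) for x,y,R in((.441,-.274,.05),)])
E
```

```text
[ 0.4407 -0.2719  0.1046] [array([42.3226,  0.441 , -0.274 ])]
```

Emit:
drive_tool(deltas="38 1 10 0 0; 38 2 32 0 0; 38 4 62 0 0; 38 6 95 0 0; 38 8 130 0 0; 38 10 165 0 0; 38 12 200 0 0; 38 14 230 0 0; 38 15 252 0 0; 38 16 265 0 0; 38 16 271 0 0; 38 16 272 0 0")

```text
time_s: 24.45
position: [0.4569, 0.0002, 0.1049]
tcp_rot: [[0.614, 0.789, -0.0], [0.789, -0.614, -0.0], [-0.0, -0.0, -1.0]]
force: [0.9, 1.0, -2.5]
opening: 0.606
grasp_force: 30.1
```

Emit:
drive_tool(deltas="38 0 0 -5 0; 38 0 0 -18 0; 38 0 0 -33 0; 38 0 0 -46 0; 38 0 0 -56 0; 38 0 0 -63 0; 38 0 0 -68 0; 38 0 0 -70 0; 38 0 0 -71 0; 38 0 0 -72 0; 38 0 0 -72 0")

```text
time_s: 25.55
position: [0.4572, -0.0002, 0.0333]
tcp_rot: [[0.615, 0.789, 0.001], [0.789, -0.615, -0.0], [0.0, 0.001, -1.0]]
force: [0.5, -0.2, -1.5]
opening: 0.61
grasp_force: 30.1
```

```bash
python3 - <<'E'
from h import *
m=imaging.camera_model("wrist"); im=imaging.capture("wrist")[:,:,::-1]
cv2.imwrite("pics/w9.png",im)
s=bot.read_state();print(s["position"].round(4),s["force"].round(1),fit(im,m,.456,.0,.012,.061))
E
```

```text
[ 4.572e-01 -2.000e-04  3.330e-02] [ 0.5 -0.2 -0.4] [37.1374  0.456   0.    ]
```

View pics/w9.png

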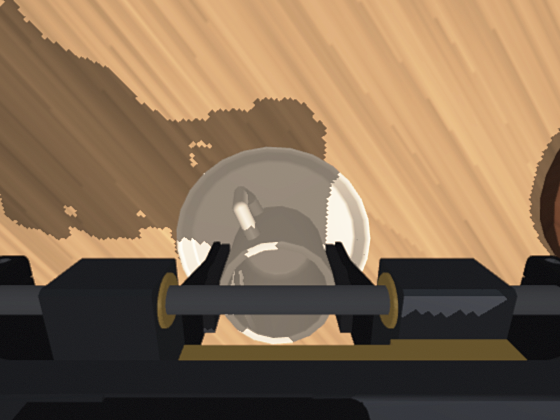

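The medium cup hangs level over the centre of the medium saucer. I lower it, release and rise.

Emit:
drive_tool(deltas="38 -1 0 -1 0; 38 -1 0 -2 0; 38 -1 0 -2.5 0; 38 -1 0 -3 0; 38 -1 0 -3.2 0; 38 -1 0 -3.2 0; 38 -1 0 -3.2 0")

```text
time_s: 26.3
position: [0.4561, -0.0002, 0.0302]
tcp_rot: [[0.615, 0.788, 0.0], [0.788, -0.615, -0.0], [0.0, 0.0, -1.0]]
force: [-0.6, 0.1, 6.1]
opening: 0.605
grasp_force: 30.2
```

Emit:
drive_tool(deltas="54 0 0 0 0; 58 0 0 0 0; 68 0 0 0 0; 87 0 0 0 0; 87 0 0 0 0; 87 0 0 10 0; 87 0 0 30 0; 87 0 0 60 0; 87 0 0 100 0; 87 0 0 110 0; 87 0 0 110 0")

```text
time_s: 27.4
position: [0.4573, -0.0005, 0.1419]
tcp_rot: [[0.615, 0.789, 0.005], [0.789, -0.615, -0.001], [0.002, 0.005, -1.0]]
force: [0.2, -0.3, -0.5]
opening: 1.0
grasp_force: 0.0
```

Emit:
drive_tool(deltas="87 205 -113 0 -1.34; 87 205 -113 0 -1.34; 87 205 -113 0 -1.34; 87 205 -113 0 -1.34; 87 205 -113 0 -1.34; 87 205 -113 0 -1.34; 87 205 -113 0 -1.34; 87 205 -113 0 -1.34; 87 205 -113 0 -1.34; 87 205 -113 0 -1.34; 87 205 -113 0 -1.34; 87 205 -113 0 -1.34")

```text
time_s: 28.6
position: [0.6606, -0.1131, 0.139]
tcp_rot: [[0.909, -0.417, -0.001], [-0.417, -0.909, 0.001], [-0.002, 0.0, -1.0]]
force: [-0.8, -0.1, 0.3]
opening: 0.999
grasp_force: 0.0
```

```bash
python3 - <<'E'
from h import *
s=bot.read_state();m=imaging.camera_model("wrist"); im=imaging.capture("wrist")[:,:,::-1]
cv2.imwrite("pics/w10.png",im)
print(s["position"].round(4),s["tcp_rot"][:,0].round(2),fit(im,m,.661,-.114,.012,.065),fit(im,m,.661,-.113,.062,.022,rng=.008))
E
```

```text
[ 0.6606 -0.1131  0.139 ] [ 0.91 -0.42 -0.  ] [57.7438  0.662  -0.116 ] [60.     0.66  -0.112]
```

The bat and the small cup are where expected. I descend, grip and lift.

Emit:
drive_tool(deltas="87 0 0 -20 0; 87 0 0 -45 0; 87 0 0 -70 0; 87 0 0 -90 0; 87 0 0 -103 0; 87 0 0 -109 0; 87 0 0 -110 0; 87 0 0 -110 0; 70 0 0 -110 0; 56 0 0 -110 0; 50 0 0 -110 0; 46 0 0 -110 0")

```text
time_s: 29.85
position: [0.6613, -0.1133, 0.0303]
tcp_rot: [[0.908, -0.418, 0.001], [-0.418, -0.908, -0.0], [0.001, -0.0, -1.0]]
force: [-0.1, -0.0, 0.2]
opening: 0.728
grasp_force: 0.0
```

Emit:
drive_tool(deltas="40 0 0 0 0; 30 0 0 0 0; 30 0 0 0 0; 30 0 0 0 0; 30 0 0 0 0; 30 0 0 0 0")

```text
time_s: 30.45
position: [0.661, -0.1132, 0.0298]
tcp_rot: [[0.908, -0.418, -0.0], [-0.418, -0.908, 0.0], [-0.0, -0.0, -1.0]]
force: [0.6, -0.2, 0.1]
opening: 0.491
grasp_force: 30.0
```

Emit:
drive_tool(deltas="30 0 0 1 0; 30 0 0 2 0; 30 0 0 5 0; 30 0 0 10 0; 30 0 0 18 0; 30 0 0 30 0; 30 0 0 45 0; 30 0 0 60 0; 30 0 0 70 0; 30 0 0 75 0; 30 0 0 75 0")

```text
time_s: 31.55
position: [0.6616, -0.1134, 0.1061]
tcp_rot: [[0.908, -0.418, 0.002], [-0.418, -0.908, -0.001], [0.002, -0.0, -1.0]]
force: [0.1, 1.0, -1.9]
opening: 0.491
grasp_force: 30.0
```

Emit:
drive_tool(deltas="30 -8 -6 0 0; 30 -25 -18 0 0; 30 -50 -36 0 0; 30 -78 -57 0 0; 30 -106 -78 0 0; 30 -134 -98 0 0; 30 -160 -117 0 0; 30 -184 -135 0 0; 30 -203 -149 0 0; 30 -214 -157 0 0; 30 -219 -160 0 0; 30 -220 -161 0 0")

```text
time_s: 32.75
position: [0.4406, -0.2742, 0.1046]
tcp_rot: [[0.908, -0.419, -0.0], [-0.419, -0.908, 0.001], [-0.001, -0.0, -1.0]]
force: [-0.3, -0.3, -1.0]
opening: 0.489
grasp_force: 30.0
```

Emit:
drive_tool(deltas="30 0 0 -5 0; 30 0 0 -18 0; 30 0 0 -33 0; 30 0 0 -46 0; 30 0 0 -58 0; 30 0 0 -67 0; 30 0 0 -73 0; 30 0 0 -76 0; 30 0 0 -77 0; 30 0 0 -78 0; 30 0 0 -78 0")

```text
time_s: 33.85
position: [0.4412, -0.2744, 0.0271]
tcp_rot: [[0.908, -0.419, 0.001], [-0.419, -0.908, -0.0], [0.001, 0.0, -1.0]]
force: [-0.6, -0.1, -1.3]
opening: 0.491
grasp_force: 30.0
```

```bash
python3 - <<'E'
from h import *
m=imaging.camera_model("wrist"); im=imaging.capture("wrist")[:,:,::-1]
cv2.imwrite("pics/w11.png",im)
s=bot.read_state();print(s["position"].round(4),s["force"].round(1),fit(im,m,.441,-.274,.012,.05))
E
```

```text
[ 0.4412 -0.2745  0.0272] [ 0.6  0.9 -0.6] [39.6655  0.4405 -0.2735]
```

View pics/w11.png

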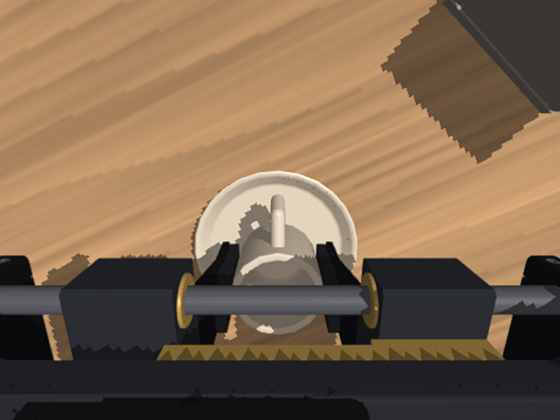

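The small cup is level over the small saucer, about 3.4 mm up. I lower it.

Emit:
drive_tool(deltas="30 0 0 -1 0; 30 0 0 -2 0; 30 0 0 -2.7 0; 30 0 0 -3.2 0; 30 0 0 -3.5 0; 30 0 0 -3.5 0; 30 0 0 -3.5 0")

```text
time_s: 34.6
position: [0.441, -0.2742, 0.0238]
tcp_rot: [[0.908, -0.418, 0.0], [-0.418, -0.908, -0.0], [0.0, 0.0, -1.0]]
force: [-1.1, 1.0, 6.3]
opening: 0.488
grasp_force: 30.0
```

Emit:
drive_tool(deltas="45 0 0 0 0; 49 0 0 0 0; 58 0 0 0 0; 75 0 0 0 0; 87 0 0 0 0; 87 0 0 0 0; 87 0 0 10 0; 87 0 0 30 0; 87 0 0 60 0; 87 0 0 100 0; 87 0 0 150 0; 87 0 0 200 0")

```text
time_s: 35.8
position: [0.4405, -0.2737, 0.2256]
tcp_rot: [[0.908, -0.418, -0.0], [-0.418, -0.908, 0.0], [-0.001, -0.0, -1.0]]
force: [0.9, -1.1, -0.0]
opening: 0.999
grasp_force: 0.0
```

Emit:
drive_tool(deltas="87 -140 -270 0 0; 87 -140 -270 0 0; 87 -140 -270 0 0; 87 -140 -270 0 0; 87 -140 -270 0 0; 87 -140 -270 0 0; 87 -140 -270 0 0; 87 -140 -270 0 0; 87 -140 -270 0 0; 87 -140 -270 0 0")

```text
time_s: 36.8
position: [0.3019, -0.5424, 0.2235]
tcp_rot: [[0.909, -0.417, -0.0], [-0.417, -0.909, 0.001], [-0.001, -0.001, -1.0]]
force: [0.5, -0.0, -0.3]
opening: 1.0
grasp_force: 0.0
```

```bash
python3 - <<'E'
from h import *
t=imaging.capture("top")[:,:,::-1]; mt=imaging.camera_model("top")
t0=cv2.imread("pics/top0.png"); cv2.imwrite("pics/t9.png",t)
for n,x,y,z,R in(("L",.668,.13,.012,.072),("bat",.66,-.113,.012,.065),("M",.456,.001,.012,.061),("S",.441,-.273,.012,.05),("jar",.462,.264,.075,.028)): print(n,fit(t0,mt,x,y,z,R),fit(t,mt,x,y,z,R))
cv2.imwrite("pics/c9.png",cv2.resize(t[165:295,180:380],None,fx=4,fy=4,interpolation=2))
E
```

```text
L [45.0118  0.668   0.13  ] [40.8237  0.668   0.13  ]
bat [51.6043  0.6595 -0.112 ] [51.879   0.6595 -0.112 ]
M [3.24744e+01 4.56000e-01 1.50000e-03] [3.78059e+01 4.54000e-01 7.50000e-03]
S [34.9891  0.4405 -0.273 ] [41.0558  0.4385 -0.263 ]
jar [36.6351  0.4655  0.268 ] [38.0335  0.465   0.268 ]
```

View pics/c9.png

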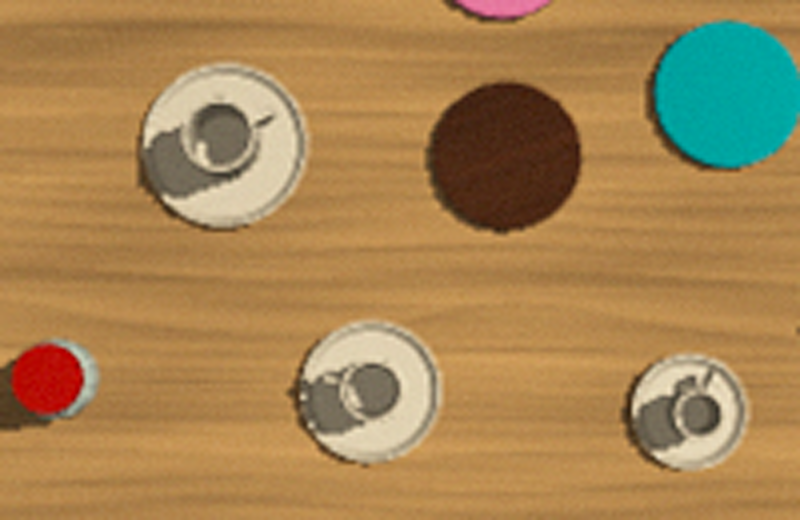

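All three cups stand upright and centred on their own saucers once parallax is allowed for: large (220,137), medium (370,390) and small (696,411). The bat at (505,156) is empty, and the saucer outlines have not moved.

```bash
python3 -c "
from rig import bot
print(bot.hand_in())"
```

```text
the job is handed in; nothing more can be done
None
```

The job is handed in at about 37 s robot time: each cup stands upright and centred on the saucer of its own size, the bat is empty again, and the final top view shows the saucers, bat and jar unmoved; I did not re-check the pot and brush there, though nothing went near them.

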